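# Hold the grinding jar against the vice jaw while it is clamped

### The arm

A 7-joint arm with a two-finger parallel gripper is mounted at the origin on the work surface. World frame = base frame: x ahead of the robot, y to its left, z up, the work surface at z = 0. Lengths are in m, angles in rad, forces in N, time in s.
With the tool pointing down it reaches from about 0.425 to 1.025 m from the base axis. Payload 3.6 kg.
Tool frame: the origin (TCP) lies at the very end of the fingers, on their centre line; the grasp point (between the pads) lies 19 mm behind it; z points along the fingers, y is the line along which they close (so a half turn about z gives the same grasp; the last joint's range is limited). The gripper opens to 85 mm and grips with 20 to 120 N. Pads are 22 mm wide; open, the fingers measure 114 mm over their backs; the gripper's body (76 mm by 85 mm) begins 54 mm behind the grasp point. The pads swing forward as they close: fully open they stand 13 mm farther back than shut.
Start: joints at [1.123, 0.591, 0.048, 1.609, -0.033, 0.943, -0.034], TCP at [0.251, -0.68, 0.231] pointing down, gripper open.
Joint ranges: [-2.69, 2.69], [-0.47, 2.24], [-1.27, 1.36], [0.19, 2.51], [-1.53, 4.68], [0.08, 2.07], [-3.09, 3.09]. Speed limits (rad/s): [2.57, 2.57, 3.14, 3.14, 3.14, 3.14, 3.14].

### API

Orientations are given as a unit quaternion [x, y, z, w].
In Python, from station import observe, snapshot, calibration, arm gives the robot as it stands.
- The arm moves only by the shell command python3 -m creep 'ROWS' [FORCE]. ROWS is JSON, a list that holds one entry, the list of rows, each a list of 5 numbers: the finger opening in m, from 0 to 0.0854, then the shift along the tool's x, y, z in m, then the turn about the tool's z in rad. In form: [[[hand, dx, dy, dz, spin], ...]]. A call has 1 to 8 rows; each row is the pose to reach, as a shift and turn from the pose commanded when the call began, along the tool's axes at that moment; what a row does not reach only later rows make up. A row lasts 1/8 s, in which the tool goes at most 62.5 mm and 10.7 degrees, less where a joint would pass 70% of its speed; a pose out of reach is approached as far as the arm can. A call with a gripper value outside its range is refused whole. The fingers move at their own pace and stop on an object; FORCE is the grip in N (left out, the last holds). Time passes only in rows, so rows that repeat a pose let the fingers close. It gives the time, the measured TCP pose, the force, the opening and the grip force at its end, in the units of the state.
- observe(): the state, without advancing time (a new reading comes with each control period).
- snapshot(name): name is "scene" or "top" or "wrist"; returns the picture (420x560x3 uint8, red, green, blue); there is no depth.
- calibration(name): a dict with "fov_y" (degrees; the focal length in pixels is half the picture's height over the tangent of half this angle, whatever the lens; pixels are square), "cx", "cy" (the principal point, pixels), "dist" ([k1, k2, p1, p2, k3] as OpenCV has them; the pictures are not rectified), "pose" (4x4, takes a point from camera to world coordinates). Camera axes: x right, y down, z forward; pixel columns grow to the right and rows downward; lengths in m; the calibration is good to about 2 mm. A picture is of the moment at which its call begins: read the wrist's pose just before it. calibration takes no time and is no camera call; for the wrist camera it gives the pose at the moment of the call.
- arm.finish_job(): hands the job in; it is judged then, once.
The state is a dict: "t": time; "joint_pos": joint angles; "joint_vel": joint speeds; "joint_efforts": joint torques, N m; "ee_pos": TCP position; "tool_rot": TCP orientation; "force": force on the tool from outside, world axes, zero at the start; "ft_torque": the same for the moment, N m; "gripper_width": finger opening in m; "finger_force": force on a finger pad.
Only numpy, scipy, OpenCV 4.12 (cv2) and the standard library are available. Lean on these libraries where they do the work, as an engineer would, in place of code of your own. Each camera call takes 0.05 s, during which the arm holds its last target. There are 200 camera calls.

### The job

Stand the oblong grinding jar upright on the bed of the jar vice, end-on to the rubber-faced fixed jaw and in line with the hand-screw, and press it gently and squarely against the rubber with a steady push of about 12 newtons so that I can wind the hand-screw in behind it. Keep the jar upright all the way (its lid is not bolted yet), leave the screw and the other things on the bench as they are, and finish your program while you are still holding the jar pressed there: do not let go or back away.

Things in the scene. Friction and masses are not known exactly. Their poses are not given: they have to be found in the camera images.
- vice: Jar vice, bolted down: grey steel base plate 300 x 150 x 16 mm, origin at the centre of its underside; the top (bed) is at z = 16 mm. Its +x axis runs from the hand-screw to the fixed jaw: the way to push. The jaw (aluminium, 100 mm wide, its top 76 mm above the bench) bears the rubber face, at rest at x = +90 mm. 142 mm are free between rubber and screw pad, open above and at both sides.
- screw_pad (a point): Centre of the face of the steel pad (36 mm across) on the hand-screw, wound back to x = -52 mm of the vice, on the screw's axis (vice y = 0, 48 mm above the bench). Behind it: spindle, an upright 70 mm wide and 76 mm high at vice x = -118 to -92 mm, a black star wheel 72 mm across. It does not move; axes as the vice.
- jaw_face: Black rubber face of the fixed jaw, 84 mm wide, 19 to 73 mm above the bench; origin at the centre of the surface the jar is pressed against, +x into the rubber as for the vice. It is soft: it gives about 1 mm per 6 N and springs back, so 12 N sinks it 2 mm.
- jar_mid (a point): Centre of the oblong aluminium grinding jar, 30 mm above its underside: a block 76 mm long (its x axis), 52 mm wide (y), 60 mm high, flat upright sides, a seam under the 14 mm lid, bolt heads and a low brass valve on top (to 70 mm). Either end may face the jaw. 0.35 to 0.55 kg, loose; the bed's friction on it is 2 to 5 N. The only jar that is not round.
- round_jar: Round steel screw-top jar, 52 mm in diameter, 62 mm high, origin under its centre. Leave it alone.
- small_jar: Small round steel screw-top jar, 38 mm in diameter, 48 mm high, origin under its centre. Leave it alone.
- spanner: Steel spanner 150 mm long, lying along its x axis, flat on the bench. Leave it alone.
- spatula: Steel spatula 180 mm long, lying along its x axis, flat on the bench. Leave it alone.
- beaker: Glass beaker, 70 mm in diameter, 85 mm high, origin under its centre. Leave it alone.
- wash_bottle: White plastic wash bottle, 72 mm in diameter, about 210 mm high with its spout, origin under its centre. Leave it alone.
There are look-alikes about, which are no part of the job. What is shaped like the part that bears jar_mid but blue or pink is not meant.

How it is judged:
On the way, in this order (a step that is already met when the one before it is completed fails the run):
1. the jar is lifted clear of the bench (height (world z) of jar_mid above 0.075 m), for 0.1 s.
2. the jar stands on the bed between the hand-screw and the fixed jaw (z of jar_mid in the frame of vice below 0.0495 m and x of jar_mid in the frame of vice between -0.02 and 0.062 m and y of jar_mid in the frame of vice between -0.03 and 0.03 m), for 0.1 s.
At the end, for the whole second after the job is handed in: The jar stands upright (within 3 degrees) and flat on the bed (within 3 mm), its length along the vice (within 4.5 degrees) and its middle within 12 mm of the screw's axis; the robot's fingers hold or push it still, and it presses on the rubber face with 5 to 20 N throughout the last second (contact force between jar and jaw_face between 5 and 20 N and contact force between the fingers and jar above 2 N and angle between jar_mid's own z axis and vertical below 0.05 rad and z of jar_mid in the frame of vice between 0.043 and 0.0495 m and x of jar_mid in the frame of vice between 0.045 and 0.062 m and y of jar_mid in the frame of vice between -0.012 and 0.012 m and angle between the x axis of jar_mid and the x axis of vice, either way round below 0.08 rad and linear speed of jar below 0.005 m/s); the arm keeps its last pose, push and grip.
It fails at once if the jar was rammed into the jaw (more than 32 N on the rubber) (contact force between jar and jaw_face above 32 N).
It fails at once if the jar was tipped by more than 20 degrees (angle between jar_mid's own z axis and vertical above 0.35 rad).
It fails at once if the robot pushed hard on the vice or its screw (more than 25 N) (contact force between the arm and vice above 25 N).
It fails at once if another thing on the bench was shifted by more than 30 mm (distance of any of round_jar, small_jar, spanner, spatula, beaker, wash_bottle from where it was at the start of the episode above 0.03 m).
It also fails if it takes over 58 s, if anything falls off the work surface, if the arm or the gripper's body presses on something with over 40 N, if the wrist force passes 120 N, or if a joint passes its speed limit or range.

## Working session

There is one attempt and no reset: what is moved stays moved. The work goes in short steps, Python scripts to look and compute and a shell command to move; the robot and the scene stay as the last step left them, time stands still between calls to the robot, and variables do not carry over. Pictures are saved under pics/ and viewed, at most 10 in all, crops included, and the job is handed in when it is done.

```bash
mkdir -p pics; ls; python3 - <<'E'
from station import *
import cv2,numpy as np
o=observe();print({k:np.round(v,3).tolist() for k,v in o.items()})
a=snapshot("scene");b=snapshot("top")
for n,i in(("scene",a),("top",b)):
    cv2.imwrite(f"pics/{n}0.png",i[:,:,::-1]);print(n,calibration(n))
E
```

```text
pics
{'t': 0.0, 'joint_pos': [1.124, 0.592, 0.048, 1.61, -0.033, 0.943, -0.034], 'joint_vel': [0.0, -0.0, -0.001, 0.0, 0.001, -0.0, -0.0], 'joint_efforts': [-0.001, -54.869, 1.547, -19.812, 0.009, 0.009, -0.0], 'ee_pos': [0.251, -0.679, 0.23], 'tool_rot': [0.984, 0.176, -0.0, -0.001], 'force': [0.924, 0.559, -0.193], 'ft_torque': [0.029, 0.002, -0.006], 'finger_force': 0.0, 'gripper_width': 0.085}
scene {'fov_y': 46.04654384670861, 'cx': 280.9652941433843, 'cy': 211.27597761627956, 'dist': array([0.04917369, 0.        , 0.        , 0.        , 0.        ]), 'pose': array([[ 0.00643448,  0.713784  , -0.70033635,  1.45147846],
       [ 0.99989355,  0.00457873,  0.01385337,  0.01073256],
       [ 0.01309496, -0.70035094, -0.71367855,  0.94736212],
       [ 0.        ,  0.        ,  0.        ,  1.        ]])}
top {'fov_y': 57.747903772156455, 'cx': 281.8370566456629, 'cy': 207.45591548080458, 'dist': array([0.02883419, 0.        , 0.        , 0.        , 0.        ]), 'pose': array([[-0.02940301, -0.99181139,  0.12428047,  0.48929537],
       [-0.99934593,  0.02654979, -0.02455246,  0.02614538],
       [ 0.02105179, -0.12492109, -0.99194332,  0.90102093],
       [ 0.        ,  0.        ,  0.        ,  1.        ]])}
```

View pics/scene0.png

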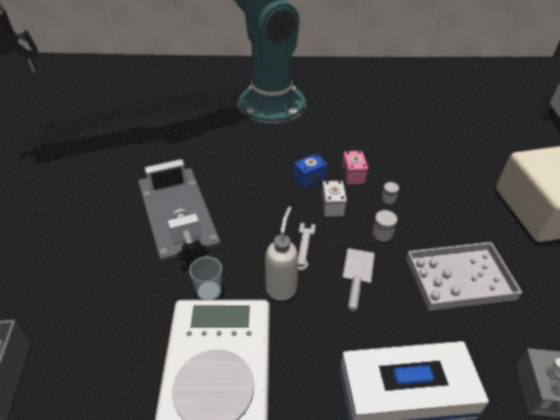

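View pics/top0.png

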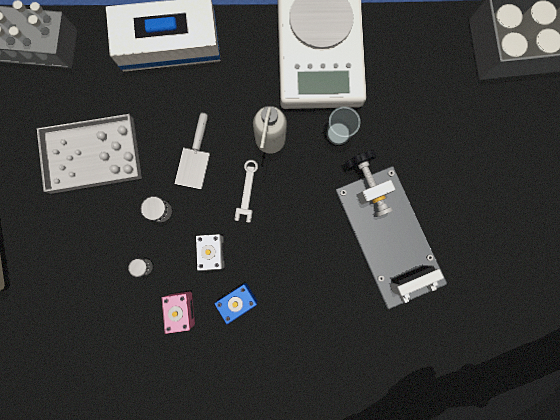

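The scene shows the silver oblong jar at (334,198), with the blue and pink look-alikes beside it and the vice at left with its jaw nearest the robot. In the top view the jar is at (209,252). The vice plate's corners are around (338,190), (392,168), (446,283), (389,307), and the jaw is at (418,285). I'll enlarge the top view for exact corners.

```bash
python3 - <<'E'
import cv2,numpy as np
i=cv2.imread("pics/top0.png")
a=cv2.resize(i[160:312,332:452],None,fx=3.5,fy=3.5,interpolation=cv2.INTER_CUBIC)
b=cv2.resize(i[228:278,188:230],None,fx=8,fy=8,interpolation=cv2.INTER_CUBIC)
c=np.zeros((532,420+336,3),np.uint8);c[:a.shape[0],:420]=a;c[:400,420:]=b
cv2.imwrite("pics/crop0.png",c)
E
```

```text
(no output)
```

View pics/crop0.png

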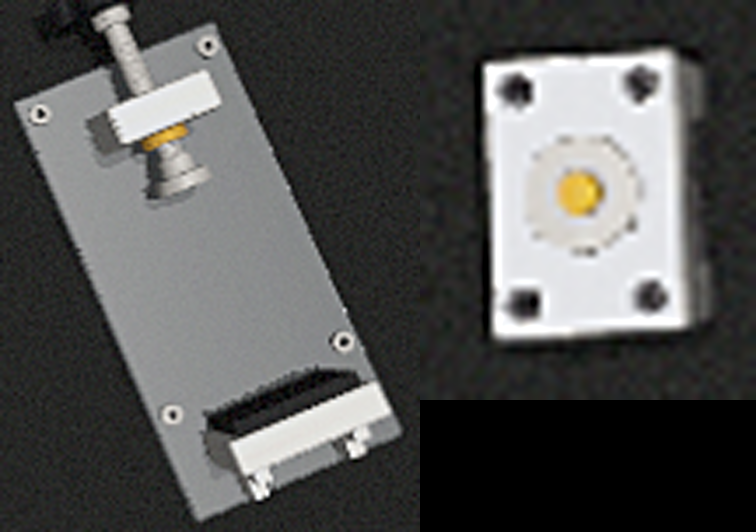

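The crop shows the plate's top corners at crop (14,103), (213,24), (403,432), (200,521), and the jar's lid corners at crop (484,62), (671,50), (690,326), (494,338).

```bash
cat > h.py <<'E'
from station import *
import cv2,numpy as np
from scipy.spatial.transform import Rotation as R
def world(cal,px,z,h=420):
    f=h/2/np.tan(np.radians(cal["fov_y"]/2));K=np.array([[f,0,cal["cx"]],[0,f,cal["cy"]],[0,0,1.]])
    u=cv2.undistortPoints(np.array(px,float).reshape(-1,1,2),K,cal["dist"]).reshape(-1,2)
    P=cal["pose"];d=np.c_[u,np.ones(len(u))]@P[:3,:3].T;o=P[:3,3]
    return o+d*((z-o[2])/d[:,2])[:,None]
def fit(model,pts):
    "rigid 2D fit: returns origin, yaw, residuals"
    m=np.array(model,float);p=np.array(pts)[:,:2];mc,pc=m.mean(0),p.mean(0)
    a=(m-mc);b=(p-pc);y=np.arctan2((a[:,0]*b[:,1]-a[:,1]*b[:,0]).sum(),(a*b).sum())
    Rm=np.array([[np.cos(y),-np.sin(y)],[np.sin(y),np.cos(y)]])
    return pc-Rm@mc,y,1000*(b-a@Rm.T)
def tool(target,yaw_y):
    "shift in tool axes and spin so tool y lies along yaw_y (mod pi)"
    o=observe();r=R.from_quat(o["tool_rot"]);M=r.as_matrix();d=M.T@(np.array(target)-o["ee_pos"])
    a=M.T@np.array([np.cos(yaw_y),np.sin(yaw_y),0]);s=np.arctan2(-a[0],a[1]);s=(s+np.pi/2)%np.pi-np.pi/2
    return np.round(d,4),round(s,4)
E
python3 - <<'E'
from h import *
c=calibration("top")
v=(np.array([(14,103),(213,24),(403,432),(200,521)])+.5)/3.5-.5+[332,160]
j=(np.array([(484,62),(671,50),(690,326),(494,338)])-[420,0]+.5)/8-.5+[188,228]
V=world(c,v,.016);J=world(c,j,.060)
# corner order: screw end (two), jaw end (two)
for f in (1,-1):
    o,y,r=fit([(-.15,-.075*f),(-.15,.075*f),(.15,.075*f),(.15,-.075*f)],V);print("vice",f,o,y,r.round(1).tolist())
for f in (1,-1):
    oj,yj,rj=fit([(.038,.026*f),(.038,-.026*f),(-.038,-.026*f),(-.038,.026*f)],J);print("jar",oj,yj,rj.round(1).tolist())
    print(tool([*oj,.2],yj+np.pi/2))
E
```

```text
vice 1 [ 0.52749633 -0.2467268 ] -2.774620057376947 [[-0.1, -1.3], [-3.0, 0.6], [1.1, 2.0], [1.9, -1.2]]
vice -1 [ 0.52749633 -0.2467268 ] -2.7707905405408524 [[-53.9, 138.1], [51.3, -139.9], [55.0, -137.4], [-52.4, 139.2]]
jar [0.5016798  0.16892634] 0.043160731300275285 [[-0.3, -0.3], [-0.8, 0.7], [0.2, -0.6], [0.9, 0.3]]
(array([ 0.5292, -0.7088,  0.0316]), np.float64(0.3108))
jar [0.5016798  0.16892634] 0.06313259066263335 [[-3.0, 50.9], [2.1, -52.0], [2.9, -51.8], [-1.9, 52.9]]
(array([ 0.5292, -0.7088,  0.0316]), np.float64(0.2908))
```

```bash
python3 -m creep '[[[0.085,0.016,-0.022,0,0.05],[0.085,0.05,-0.067,0,0.1],[0.085,0.085,-0.114,0,0.15],[0.085,0.12,-0.161,0,0.2],[0.085,0.155,-0.208,0,0.25],[0.085,0.19,-0.255,0,0.3],[0.085,0.225,-0.302,0,0.31],[0.085,0.26,-0.349,0,0.31]]]' 40 && python3 -c "
from h import *
print(tool([.5017,.1689,.2],.0432+np.pi/2))"
```

```text
t: 1.1
ee_pos: [0.3744, -0.2606, 0.2312]
tool_rot: [1.0, 0.022, 0.0, -0.0]
force: [0.9, -0.3, -0.1]
gripper_width: 0.0849
finger_force: 0.0
(array([ 0.1459, -0.4236,  0.0313]), np.float64(0.0005))
```

```bash
python3 -m creep '[[[0.085,0.019,-0.055,0,0],[0.085,0.038,-0.11,0,0],[0.085,0.058,-0.165,0,0],[0.085,0.077,-0.22,0,0],[0.085,0.096,-0.275,0,0],[0.085,0.115,-0.33,0,0],[0.085,0.132,-0.38,0,0],[0.085,0.143,-0.41,0.01,0]]]' && python3 -m creep '[[[0.085,0.002,-0.008,0.01,0],[0.085,0.002,-0.008,0.02,0],[0.085,0.002,-0.008,0.02,0]]]' && python3 -c "
from h import *
print(tool([.5017,.1689,.2],.0432+np.pi/2))
c=calibration('wrist');print(c);np.save('wc.npy',c,allow_pickle=True)
cv2.imwrite('pics/w1.png',snapshot('wrist')[:,:,::-1])"
```

```text
t: 2.1
ee_pos: [0.4999, 0.1569, 0.2217]
tool_rot: [1.0, 0.024, 0.001, -0.001]
force: [-0.1, -0.7, -0.2]
gripper_width: 0.0848
finger_force: 0.0
t: 2.48
ee_pos: [0.4994, 0.1588, 0.2001]
tool_rot: [1.0, 0.021, -0.002, 0.001]
force: [0.1, 0.2, -0.3]
gripper_width: 0.085
finger_force: 0.0
(array([ 0.0027, -0.01  ,  0.0001]), np.float64(-0.0019))
{'fov_y': 71.15751078563636, 'cx': 276.8427962644098, 'cy': 209.29624075201863, 'dist': array([-0.00308147,  0.        ,  0.        ,  0.        ,  0.        ]), 'pose': array([[ 0.04072645, -0.94545622, -0.32319328,  0.582304  ],
       [-0.99916383, -0.03736944, -0.0165883 ,  0.16273255],
       [ 0.00360596,  0.32359862, -0.94618758,  0.34226467],
       [ 0.        ,  0.        ,  0.        ,  1.        ]])}
```

View pics/w1.png

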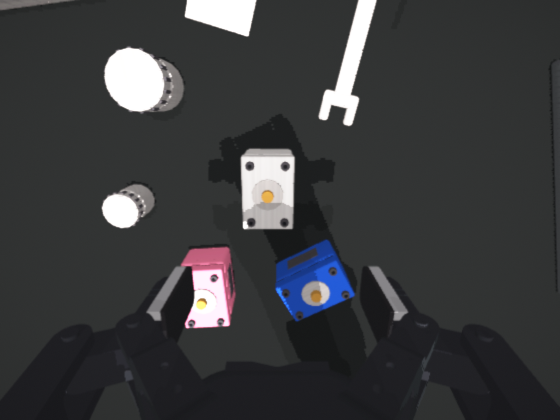

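The wrist view shows the silver jar's lid corners at about (242,156), (294,156), (293,229), (243,229). Pink and blue lie nearer the robot, clear of the finger lanes.

```bash
python3 -c "
from h import *
c=np.load('wc.npy',allow_pickle=True).item()
J=world(c,[(242,156),(294,156),(293,229),(243,229)],.06)
o,y,r=fit([(.038,.026),(.038,-.026),(-.038,-.026),(-.038,.026)],J);print(o,y,r.round(1).tolist())
print('valve',world(c,[(267,195)],.069))
print(tool([*o,.014],y+np.pi/2))
print('pink,blue',world(c,[(182,250),(230,250),(277,268),(330,242)],.06))"
```

```text
[0.50164669 0.1672546 ] 0.033747888441619904 [[-0.3, -1.2], [-0.1, 1.0], [0.4, 0.1], [0.1, 0.1]]
valve [[0.50319515 0.16805362 0.069     ]]
(array([ 0.0024, -0.0084,  0.1867]), np.float64(0.0074))
pink,blue [[0.43608341 0.25692798 0.06      ]
 [0.43808498 0.20582517 0.06      ]
 [0.41826623 0.15485594 0.06      ]
 [0.45159281 0.10013105 0.06      ]]
```

```bash
python3 -m creep '[[[0.085,0.0025,-0.0085,0.01,0.007],[0.085,0.0025,-0.0085,0.05,0.007],[0.085,0.0025,-0.0085,0.09,0.007],[0.085,0.0025,-0.0085,0.13,0.007],[0.085,0.0025,-0.0085,0.16,0.007],[0.085,0.0025,-0.0085,0.18,0.007],[0.085,0.0025,-0.0085,0.186,0.007],[0.085,0.0025,-0.0085,0.186,0.007]]]' && python3 -m creep '[[[0.06,0,0,0,0],[0.06,0,0,0,0],[0.045,0,0,0,0],[0.045,0,0,0,0],[0.045,0,0,0,0],[0.045,0,0,0,0],[0.045,0,0,0,0],[0.045,0,0,0,0]]]' 60
```

```text
t: 3.52
ee_pos: [0.503, 0.17, 0.0153]
tool_rot: [1.0, 0.018, 0.0, -0.0]
force: [-0.3, 0.1, 0.9]
gripper_width: 0.0849
finger_force: 0.0
t: 4.53
ee_pos: [0.5033, 0.1693, 0.0163]
tool_rot: [1.0, 0.018, 0.001, 0.0]
force: [-0.5, -1.9, 5.1]
gripper_width: 0.0514
finger_force: 64.0
```

```bash
python3 -m creep '[[[0.045,0,0,-0.005,0],[0.045,0,0,-0.02,0],[0.045,0,0,-0.04,0],[0.045,0,0,-0.06,0],[0.045,0,0,-0.08,0],[0.045,0,0,-0.1,0],[0.045,0,0,-0.115,0],[0.045,0,0,-0.12,0]]]' && python3 -c "
from h import *
print(tool([.4948,-.2593,.136],-2.7746-np.pi/2));print(observe()['force'])"
```

```text
t: 5.52
ee_pos: [0.503, 0.17, 0.1364]
tool_rot: [1.0, 0.018, 0.001, -0.0]
force: [-0.3, 0.0, -5.1]
gripper_width: 0.0513
finger_force: 63.6
(array([-2.400e-02,  4.287e-01,  1.000e-04]), np.float64(-0.3301))
[-0.31508843  0.02317275 -5.06686273]
```

```bash
python3 -m creep '[[[0.045,0,0.01,0,-0.02],[0.045,-0.002,0.03,0,-0.05],[0.045,-0.004,0.06,0,-0.09],[0.045,-0.006,0.095,0,-0.13],[0.045,-0.008,0.135,0,-0.17],[0.045,-0.01,0.175,0,-0.21],[0.045,-0.012,0.215,0,-0.25],[0.045,-0.014,0.255,0,-0.28]]]' && python3 -m creep '[[[0.045,0.008,0.037,0,-0.03],[0.045,0.016,0.072,0,-0.05],[0.045,0.022,0.105,0,-0.05],[0.045,0.028,0.132,0,-0.05],[0.045,0.032,0.152,0,-0.05],[0.045,0.035,0.162,0,-0.05],[0.045,0.037,0.167,0,-0.05],[0.045,0.037,0.167,0,-0.05]]]' && python3 -c "
from h import *
print(tool([.4948,-.2593,.136],-2.7746-np.pi/2))
c=calibration('wrist');print(c['pose']);np.save('wc2.npy',c,allow_pickle=True)
cv2.imwrite('pics/w2.png',snapshot('wrist')[:,:,::-1])"
```

```text
t: 6.52
ee_pos: [0.497, -0.0876, 0.1344]
tool_rot: [0.987, 0.158, -0.001, -0.0]
force: [1.2, 0.5, -4.2]
gripper_width: 0.0516
finger_force: 63.6
t: 7.52
ee_pos: [0.5853, -0.2317, 0.1352]
tool_rot: [0.983, 0.183, -0.0, -0.0]
force: [-0.0, 0.6, -4.9]
gripper_width: 0.0512
finger_force: 63.7
(array([-0.0943, -0.0068, -0.0008]), np.float64(0.0008))
[[ 3.59054368e-01 -8.83931840e-01 -2.99573802e-01  6.62381281e-01]
 [-9.33316437e-01 -3.39840818e-01 -1.15882041e-01 -2.01948288e-01]
 [ 6.24419843e-04  3.21205106e-01 -9.47009445e-01  2.77568338e-01]
 [ 0.00000000e+00  0.00000000e+00  0.00000000e+00  1.00000000e+00]]
```

View pics/w2.png

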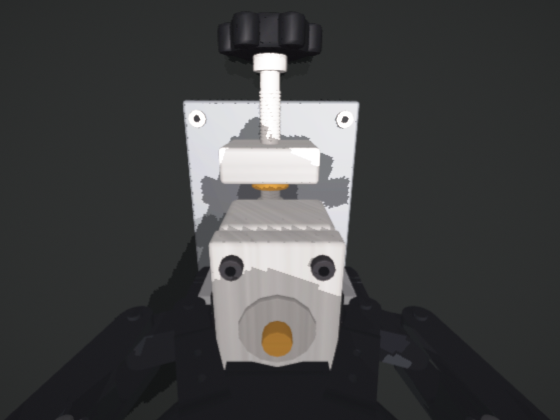

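The wrist view shows the jar held upright over the screw end, because I took the wrong sign on tool x. The plate corners are at (185,102) and (358,102), with side edges running to (198,262) and (349,250). The upright's top front edge runs from (220,183) to (319,183), and the star wheel is at (270,38). I'll refine the vice pose from these.

```bash
python3 -c "
from h import *
c=np.load('wc2.npy',allow_pickle=True).item()
P=world(c,[(185,102),(358,102),(198,262),(349,250)],.016);U=world(c,[(220,183),(319,183)],.076);S=world(c,[(270,130),(270,70)],.056)
y=-2.7746;o=np.array([.5275,-.2467])
T=lambda p:np.round(1000*(p[:,:2]-o)@np.array([[np.cos(y),-np.sin(y)],[np.sin(y),np.cos(y)]]),1).tolist()
print('plate',T(P),'upr',T(U),'spindle',T(S))
L=world(c,[(218,237),(341,237),(225,367),(335,367)],.060+.120)
print('lid',T(L),'tcp',T(observe()['ee_pos'][None]))
t=o+.036*np.array([np.cos(y),np.sin(y)])
print(tool([*t,.135],y-np.pi/2))"
```

```text
plate [[-148.1, -70.1], [-148.2, 74.8], [2.5, -72.2], [-10.8, 78.1]] upr [[-93.1, -33.2], [-93.1, 36.4]] spindle [[-128.0, 1.8], [-167.8, 2.1]]
lid [[-98.3, -14.6], [-98.3, 30.0], [-37.3, -15.6], [-37.3, 31.7]] tcp [[-59.3, 6.4]]
(array([-0.0953, -0.0065,  0.0003]), np.float64(0.0012))
```

```bash
python3 -m creep '[[[0.045,-0.005,0,0,0],[0.045,-0.02,-0.001,0,0],[0.045,-0.04,-0.002,0,0],[0.045,-0.06,-0.004,0,0],[0.045,-0.08,-0.0055,0,0],[0.045,-0.09,-0.0055,0,0],[0.045,-0.095,-0.0055,0,0],[0.045,-0.095,-0.0055,0,0]]]' && python3 -m creep '[[[0.045,0,0,0.01,0],[0.045,0,0,0.03,0],[0.045,0,0,0.05,0],[0.045,0,0,0.07,0],[0.045,0,0,0.085,0],[0.045,0,0,0.092,0],[0.045,0,0,0.096,0],[0.045,0,0,0.096,0]]]' && python3 -c "
from h import *
print(tool([.4939,-.2596,.0323],-2.7746-np.pi/2),observe()['force'],observe()['ft_torque'])
c=calibration('wrist');np.save('wc3.npy',c,allow_pickle=True)
cv2.imwrite('pics/w3.png',snapshot('wrist')[:,:,::-1])"
```

```text
t: 8.57
ee_pos: [0.4951, -0.2617, 0.1354]
tool_rot: [0.983, 0.182, 0.0, 0.0]
force: [-0.2, 0.5, -5.5]
gripper_width: 0.0516
finger_force: 63.7
t: 9.57
ee_pos: [0.4951, -0.2616, 0.0394]
tool_rot: [0.983, 0.182, 0.0, 0.0]
force: [0.1, -0.3, -4.9]
gripper_width: 0.0515
finger_force: 63.7
(array([-0.0004, -0.0023,  0.0071]), np.float64(-0.0001)) [ 0.05982809 -0.27850332 -4.93975139] [-0.04321475 -0.09700955  0.00029071]
```

View pics/w3.png

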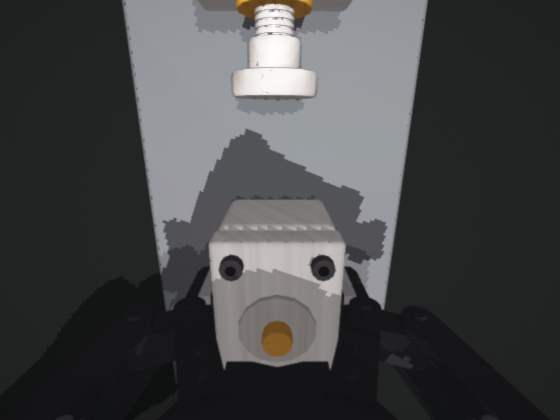

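The wrist view shows the jar just above the bed: screw pad centre at x=274, plate edges symmetric about x=275, jar centred at about 277. It is aligned to about 1 mm, so I'll lower it.

```bash
python3 -m creep '[[[0.045,0,0,0.003,0],[0.045,0,0,0.005,0],[0.045,0,0,0.006,0],[0.045,0,0,0.007,0],[0.045,0,0,0.0075,0],[0.045,0,0,0.0075,0]]]'
```

```text
t: 10.38
ee_pos: [0.4948, -0.2616, 0.0323]
tool_rot: [0.983, 0.182, 0.0, 0.0]
force: [-1.6, 1.4, 2.4]
gripper_width: 0.0516
finger_force: 64.4
```

```bash
python3 -m creep '[[[0.045,-0.002,0,0,0],[0.045,-0.004,0,0,0],[0.045,-0.006,0,0,0],[0.045,-0.008,0,0,0],[0.045,-0.01,0,0,0],[0.045,-0.011,0,0,0],[0.045,-0.011,0,0,0]]]' && python3 -m creep '[[[0.045,-0.0005,0,0,0],[0.045,-0.001,0,0,0],[0.045,-0.0015,0,0,0],[0.045,-0.002,0,0,0],[0.045,-0.002,0,0,0]]]'; python3 -c "
from h import *
o=observe();u=np.array([np.cos(-2.7746),np.sin(-2.7746)]);print('push',-o['force'][:2]@u,'x',(o['ee_pos'][:2]-[.5275,-.2467])@u)"
```

```text
t: 11.25
ee_pos: [0.4864, -0.2662, 0.0324]
tool_rot: [0.983, 0.182, 0.002, 0.001]
force: [5.0, 1.2, 3.2]
gripper_width: 0.0512
finger_force: 64.6
t: 11.88
ee_pos: [0.4847, -0.2668, 0.0324]
tool_rot: [0.983, 0.182, 0.002, 0.001]
force: [4.4, 2.2, 4.4]
gripper_width: 0.0514
finger_force: 64.5
push 4.903360135907861 x 0.04717663895982224
```

```bash
cat > p.py <<'E'
from h import *
o=observe();u=np.array([np.cos(-2.7746),np.sin(-2.7746)]);f=o['force']
print('push',-f[:2]@u,'lat',f[:2]@[-u[1],u[0]],'fz',f[2],'x',(o['ee_pos'][:2]-[.5275,-.2467])@u,'torque',o['ft_torque'])
E
python3 -m creep '[[[0.045,-0.0005,0,-0.0003,0],[0.045,-0.001,0,-0.0003,0],[0.045,-0.0015,0,-0.0003,0],[0.045,-0.0015,0,-0.0003,0]]]'>/dev/null; python3 p.py; python3 -m creep '[[[0.045,-0.0005,0,0,0],[0.045,-0.001,0,0,0],[0.045,-0.0015,0,0,0],[0.045,-0.0015,0,0,0]]]'; python3 p.py
```

```text
push 4.631468448046891 lat 1.625217353641127 fz 2.2506407552974372 x 0.04996496077019845 torque [ 0.07841511 -0.99671294 -0.04807617]
t: 12.88
ee_pos: [0.4814, -0.2674, 0.0323]
tool_rot: [0.983, 0.183, 0.001, 0.001]
force: [6.3, -0.1, 0.9]
gripper_width: 0.0513
finger_force: 64.5
push 5.8457485516833145 lat 2.3047774312279077 fz 0.9226219452899739 x 0.05044318724454145 torque [ 0.18287028 -1.18383091 -0.00715153]
```

```bash
for k in 1; do python3 -m creep '[[[0.045,-0.0005,0,0,0],[0.045,-0.001,0,0,0],[0.045,-0.0015,0,0,0],[0.045,-0.0015,0,0,0]]]'>/dev/null; python3 p.py; python3 -m creep '[[[0.045,-0.0005,0,0,0],[0.045,-0.001,0,0,0],[0.045,-0.001,0,0,0],[0.045,-0.001,0,0,0]]]'; python3 p.py; done
```

```text
push 7.871233665651804 lat 1.0137975543871418 fz 0.8645487118175736 x 0.050867717364861474 torque [ 0.32316068 -1.35198205 -0.04252444]
t: 13.88
ee_pos: [0.4808, -0.2677, 0.0324]
tool_rot: [0.983, 0.183, 0.003, 0.001]
force: [8.1, 1.4, 0.7]
gripper_width: 0.0514
finger_force: 64.4
push 8.084917104788728 lat 1.644338696455199 fz 0.739758167664195 x 0.051101587253217826 torque [ 0.38900476 -1.49962121 -0.13225273]
```

```bash
python3 -m creep '[[[0.045,-0.0005,0,0,0],[0.045,-0.001,0,0,0],[0.045,-0.0015,0,0,0],[0.045,-0.002,0,0,0],[0.045,-0.0025,0,0,0],[0.045,-0.0025,0,0,0]]]'>/dev/null; python3 p.py; python3 -m creep '[[[0.045,-0.0005,0,0,0],[0.045,-0.001,0,0,0],[0.045,-0.0015,0,0,0],[0.045,-0.002,0,0,0],[0.045,-0.002,0,0,0],[0.045,-0.002,0,0,0]]]'; python3 p.py
```

```text
push 11.396507045536774 lat 1.203969019545644 fz -1.3831609035167334 x 0.05159060107441942 torque [ 0.72703522 -1.9040284  -0.18637198]
t: 15.38
ee_pos: [0.48, -0.268, 0.0327]
tool_rot: [0.983, 0.184, 0.006, 0.001]
force: [13.6, 4.7, -1.3]
gripper_width: 0.0514
finger_force: 64.2
push 14.358514501882741 lat 0.49216703719797733 fz -1.326119353524796 x 0.051989631177632306 torque [ 0.88846206 -2.29407884 -0.28735194]
```

```bash
python3 -m creep '[[[0.045,0,0,0,0],[0.045,0,0,0,0],[0.045,0,0,0,0],[0.045,0,0,0,0],[0.045,0,0,0,0],[0.045,0,0,0,0],[0.045,0,0,0,0],[0.045,0,0,0,0]]]'; python3 p.py; python3 -c "
from h import *
a=snapshot('scene')[130:270,110:250,::-1];b=snapshot('wrist')[:,:,::-1]
c=np.zeros((420,760,3),np.uint8);c[:420,:420]=cv2.resize(a,(420,420),interpolation=cv2.INTER_CUBIC);c[:255,420:]=cv2.resize(b,(340,255));cv2.imwrite('pics/f.png',c)"
```

```text
t: 16.38
ee_pos: [0.48, -0.268, 0.0327]
tool_rot: [0.983, 0.184, 0.006, 0.001]
force: [13.0, 3.8, -1.8]
gripper_width: 0.0513
finger_force: 64.2
push 13.537434083398113 lat 1.1269731224253756 fz -1.792996072961124 x 0.051992155419918196 torque [ 0.90199203 -2.20291085 -0.22527398]
```

View pics/f.png

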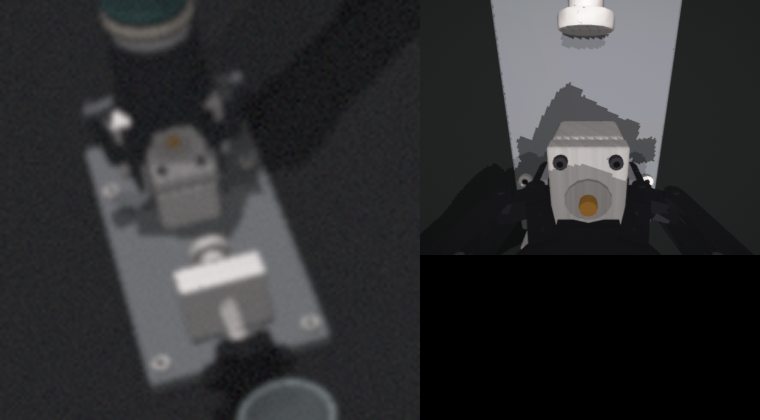

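The wrist inset shows the jar centred on the screw pad (x≈587 for both). The scene crop shows it standing upright on the bed. The push is steady at about 13.5 N including bed friction, so I'll hand in.

```bash
python3 -c "
from station import arm
print(arm.finish_job())"
```

```text
the job is handed in; nothing more can be done
None
```

The jar is standing upright on the vice bed, in line with the hand-screw and still gripped. My steady push measures about 13.5 N, roughly 11 N of it on the rubber by my estimate after bed friction. The job is handed in; I don't have the verdict.

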